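# Press the upper pill box into the travel case insert

## Robot

A 6-joint arm with a two-finger parallel gripper is mounted at the origin on the work surface. World frame = base frame: x ahead of the robot, y to its left, z up, the work surface at z = 0. Lengths are in mm, angles in rad, forces in N, time in s.
With the tool pointing down it reaches from about 300 to 775 mm from the base axis. Payload 14.6 kg.
Tool frame: the origin (TCP) lies at the very end of the fingers, on their centre line; the grasp point (between the pads) lies 19 mm behind it; y points along the fingers, z is the direction in which the jaws open and shut, and the axes are right-handed (so a half turn about y gives the same grasp; the last joint's range is limited). The gripper opens to 94 mm and grips with 3 to 60 N. Pads are 16 mm wide; open, the fingers measure 119 mm over their backs; the gripper's body (75 mm by 177 mm) begins 78 mm behind the grasp point.
Start: joints at [-1.362, 0.3, 1.521, -0, 1.321, -0.067], TCP at [149.767, -529.206, 205.446] pointing down, gripper open.
Joint ranges: [-3.03, 3.03], [-0.79, 2.21], [0.23, 2.52], [-1.04, 4.18], [0, 3.07], [-2.55, 2.55]. Speed limits (rad/s): [2.22, 2.22, 2.57, 3.14, 3.14, 3.14].

## Interface

Orientations are given as [roll, pitch, yaw] about the fixed x, y, z axes, in that order (R = Rz(yaw) Ry(pitch) Rx(roll)).
In Python, from cell import monitor, optics, manip gives the robot as it stands.
- The arm moves only by the shell command python3 -m creep 'ROWS' [FORCE]. ROWS is JSON, a list of rows, each an object of numbers: "tx", "ty", "tz": the shift along the tool's x, y, z scaled (see below); "turn": the turn about the tool's y scaled (see below); "fingers": the finger opening in mm, from 0 to 94. In form: [{"tx": .., "ty": .., "tz": .., "turn": .., "fingers": ..}, ...]. A call has 1 to 20 rows; each row is the pose to reach, as a shift and turn from the pose measured when the call began, along the tool's axes at that moment, turning the shorter way round; what a row does not reach only later rows make up. The controller multiplies each number of a shift by 200 mm and each number of a turn by pi rad. A row lasts 1/10 s, in which the tool goes at most 50 mm and 8.59 degrees, less where a joint would pass 70% of its speed; a pose out of reach is approached as far as the arm can. A call with a number of a shift or a turn outside -1 to 1 is refused whole. A call with a gripper value outside its range is refused whole. The fingers move at their own pace and stop on an object; FORCE is the grip in N (left out, the last holds). Time passes only in rows, so rows that repeat a pose let the fingers close. It gives the time, the measured TCP pose, the force and the opening at its end, in the units of the state.
- monitor.read_state(): the state, without advancing time (a new reading comes with each control period).
- optics.camera(name): name is "scene" or "top"; returns a dict with "frame" (420x560x3 uint8, red, green, blue), "range_z" (420x560 float32, mm along the optical axis (not along the pixel's ray), 0 where there is no reading), "fx", "fy", "cx", "cy" (pixels), "distortion" ([k1, k2, p1, p2, k3] as OpenCV has them; the pictures are not rectified), "R" (3x3) and "t" (3): a world point X has camera coordinates R X + t. Camera axes: x right, y down, z forward; pixel columns grow to the right and rows downward; lengths in mm; the calibration is good to about 2 mm. A picture is of the moment at which its call begins.
- manip.sign_off(): hands the job in, once; it reports no verdict.
The state is a dict: "clock": time; "joints": joint angles; "qd": joint speeds; "effort": joint torques, N m; "eef_pos": TCP position; "eef_rot": TCP orientation; "wrist_force": force on the tool from outside, world axes, zero at the start; "moment": the same for the moment, N m; "finger_gap": finger opening in mm.
Only numpy, scipy, OpenCV 4.12 (cv2) and the standard library are available. Lean on these libraries where they do the work, as an engineer would, in place of code of your own. Each camera call takes 0.05 s, during which the arm holds its last target.

## Task

Take the upper of the two stacked pill boxes and press it straight down, right way up, into the rectangular cutout of the open travel case until it is fully home on the cutout's floor, then let go. The cutout's two springy black lips grip its long sides, so it must be pushed in, not dropped or slammed. Leave the lower pill box and the sage canister standing where they are.

Things in the scene. Friction and masses are not known exactly. Their poses are not given: they have to be found in the camera images.
- upper_box_center (a point): Centre of the upper of two identical stacked pill boxes of frosted plastic, 70 mm long (its x) by 44 mm wide (its y) by 54 mm tall, about 90 g, rigid plain block. The point is 27 mm above its underside, which starts 54 mm above the counter. Grip it across the 44 mm width; either end may face either way in the cutout. Home, it stands 26 mm proud of the insert.
- pocket (a point): Floor centre of the 94 (x) x 84 (y) x 28 mm deep rectangular cutout in the grey insert of the fixed white case (180 x 280 mm, lid flat beyond); floor 10 mm, insert top 38 mm above the counter. z up. Sprung black lips on the long sides: gap 68 mm at the top, 38 mm from 20 mm down. A box laid in stops about 12 mm high; 5 to 15 N pushes it home: centre 27 mm above this point, long axis along x.
- lower_box_center (a point): The lower pill box, same size, standing on the counter under the upper one; the point is its centre, 27 mm above its underside. It stays where it is.
- canister: Sage ceramic canister with a lid and a small wooden knob, 102 mm across and 132 mm tall, about 0.7 kg, standing on the counter some 13 cm or more from the pill boxes (centre to centre); origin at the centre of its underside. It stays where it is.
Things that resemble listed ones, but are neither listed nor needed, are in the scene too. Leave any blue look-alike of the part that bears upper_box_center alone.

How it is judged:
By the outcome, as a careful person would: the job done as asked, in the order asked, and still so for the second after the job is handed in, with the robot touching nothing.
It also fails if it takes over 35 s, if anything falls off the work surface, if the arm or the gripper's body presses on something with over 40 N, if the wrist force passes 120 N, or if a joint passes its speed limit or range.

## Working session

There is one attempt and no reset: what is moved stays moved. The work goes in short steps, Python scripts to look and compute and a shell command to move; the robot and the scene stay as the last step left them, time stands still between calls to the robot, and variables do not carry over. Pictures are saved under pics/ and viewed, and the job is handed in when it is done.

```bash
ls; mkdir -p pics; python3 - <<'E'
from cell import monitor, optics
import cv2,pickle
print(monitor.read_state())
for n in("scene","top"):
    c=optics.camera(n); pickle.dump(c,open(f"pics/{n}0.pkl","wb"))
    cv2.imwrite(f"pics/{n}0.png",c["frame"][:,:,::-1])
    print(n,c["fx"],c["fy"],c["cx"],c["cy"],c["distortion"],c["R"],c["t"])
E
```

```text
pics
{'clock': 0.0, 'joints': array([-1.36159941e+00,  3.00471938e-01,  1.52159146e+00, -3.24002970e-05,
        1.32067644e+00, -6.65972166e-02]), 'qd': array([ 0.00063895,  0.00054157,  0.0009832 ,  0.00049766,  0.00028244,
       -0.00128658]), 'effort': array([ 1.31868161e-03, -5.31810594e+01, -3.52733767e+01,  7.09147705e-02,
        2.44433549e-02, -5.65753635e-05]), 'eef_pos': array([ 149.70710673, -528.96116925,  204.88147279]), 'eef_rot': array([-1.57194306e+00,  4.50298001e-05, -2.86579051e+00]), 'wrist_force': array([0.06164531, 0.89289192, 0.16400291]), 'moment': array([-0.03516609, -0.04101518, -0.01573458]), 'finger_gap': 93.90867255446776}
scene 469.44562830343637 469.44562830343637 280.1959300924959 211.87251428785473 [0.03995687 0.         0.         0.         0.        ] [[-0.49640706  0.86808709 -0.00219697]
 [ 0.6779914   0.38611971 -0.62549119]
 [-0.54213254 -0.31198777 -0.78022813]] [ 320.10234473 -264.13947142 1042.14436345]
top 436.84276485537106 436.84276485537106 282.7024507801959 207.90600269439014 [-0.00683091  0.          0.          0.          0.        ] [[ 0.00786979 -0.99996725 -0.00188753]
 [-0.99662616 -0.00768926 -0.081714  ]
 [ 0.08169681  0.00252423 -0.99665403]] [-71.85523534 521.19856644 779.77822994]
```

View pics/scene0.png

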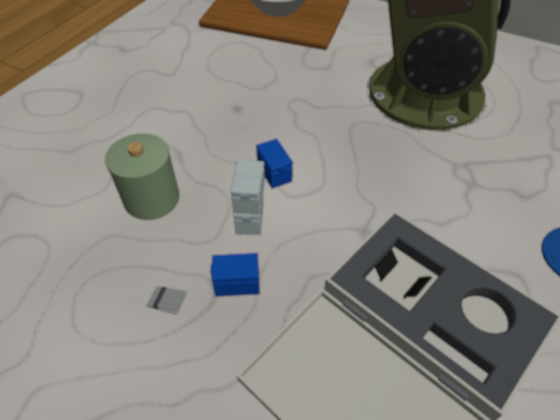

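View pics/top0.png

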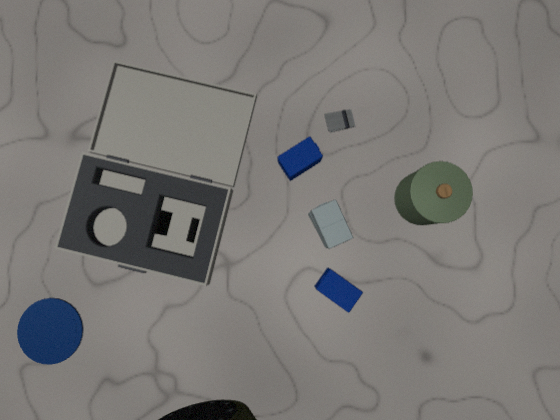

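```bash
cat > h.py <<'E'
import numpy as np,cv2,pickle
def load(n): return pickle.load(open(f"pics/{n}.pkl","rb"))
def K(c): return np.array([[c["fx"],0,c["cx"]],[0,c["fy"],c["cy"]],[0,0,1.]])
def ray(c,uv):
    n=cv2.undistortPoints(np.array(uv,float).reshape(-1,1,2),K(c),np.array(c["distortion"]))[:,0]
    d=np.c_[n,np.ones(len(n))]; R=np.array(c["R"]);t=np.array(c["t"])
    return -R.T@t, d@R, d
def plane(c,uv,z):
    o,d,_=ray(c,uv); return o+d*((z-o[2])/d[:,2])[:,None]
def depthpts(c,mask):
    v,u=np.nonzero(mask&(c["range_z"]>0)); o,d,_=ray(c,np.c_[u,v]); return o+d*c["range_z"][v,u][:,None],np.c_[u,v]
def proj(c,X):
    R=np.array(c["R"]); return cv2.projectPoints(np.array(X,float).reshape(-1,1,3),cv2.Rodrigues(R)[0],np.array(c["t"]),K(c),np.array(c["distortion"]))[0][:,0]
E
python3 - <<'E'
from h import *
c=load("top0")
f=c["frame"][:,:,::-1]
a=cv2.resize(f[180:300,50:210],None,fx=5,fy=5,interpolation=cv2.INTER_CUBIC);cv2.imwrite("pics/ztop_case.png",a)
a=cv2.resize(f[185:265,290:370],None,fx=7,fy=7,interpolation=cv2.INTER_CUBIC);cv2.imwrite("pics/ztop_box.png",a)
c=load("scene0");f=c["frame"][:,:,::-1]
a=cv2.resize(f[140:300,200:300],None,fx=3.7,fy=3.7,interpolation=cv2.INTER_CUBIC);cv2.imwrite("pics/zsc_box.png",a)
c=load("top0")
for nm in("top0","scene0"):
    c=load(nm); m=np.ones((420,560),bool); P,uv=depthpts(c,m)
    print(nm,len(P))
    s=(P[:,2]>95)&(P[:,2]<120)
    q=P[s];u=uv[s]
    print(np.c_[u.min(0),u.max(0)] , np.median(q,0))
c=load("top0");P,uv=depthpts(c,np.ones((420,560),bool))
m=(abs(uv[:,0]-330)<30)&(abs(uv[:,1]-223)<30)&(P[:,2]>95)
q=P[m];print(m.sum(),np.median(q,0),np.percentile(q[:,2],[5,50,95]))
print(cv2.minAreaRect(q[:,:2].astype(np.float32)))
m=(abs(uv[:,0]-145)<95)&(abs(uv[:,1]-220)<65)
print(np.histogram(P[m][:,2],bins=range(-4,60,2)))
E
```

```text
top0 234287
[[312 472]
 [161 247]] [ 522.52800232 -300.3265488   116.32997169]
scene0 234226
[[105 263]
 [133 199]] [ 531.83821199 -295.37695309  114.61192591]
1174 [ 490.51998588 -148.28484118  108.59978435] [106.21989582 108.59978435 110.63669751]
((491.35003662109375, -147.97866821289062), (71.84925079345703, 43.879581451416016), 24.460285186767578)
(array([ 337, 2292, 3040, 1244,  849,  389, 1208, 1665,  464,  113,  182,
        230,  156,  144,  183,  154,  144,  129,  129,  604, 3995, 5390,
       1187,   44,    0,    0,    0,    0,    0,    0,    0]), array([-4, -2,  0,  2,  4,  6,  8, 10, 12, 14, 16, 18, 20, 22, 24, 26, 28,
       30, 32, 34, 36, 38, 40, 42, 44, 46, 48, 50, 52, 54, 56, 58]))
```

```bash
ls pics
```

```text
scene0.pkl
scene0.png
top0.pkl
top0.png
zsc_box.png
ztop_box.png
ztop_case.png
```

View pics/ztop_case.png

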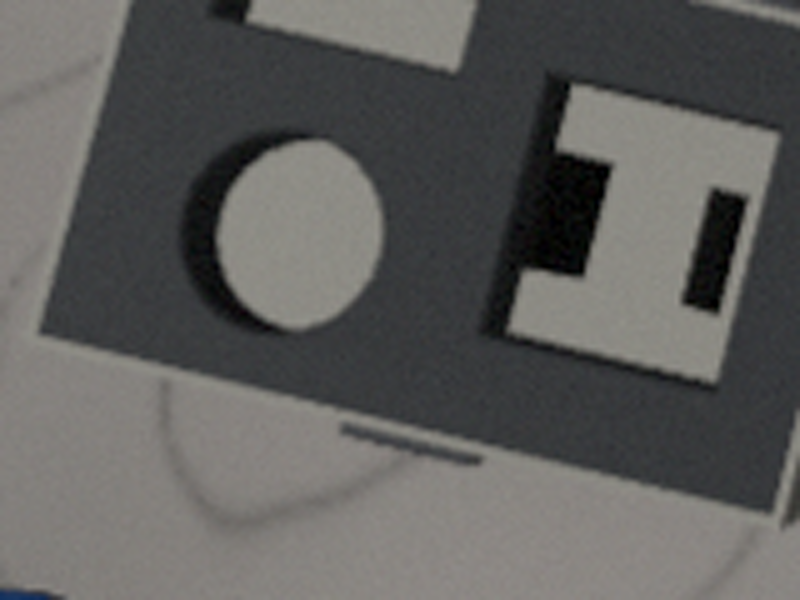

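View pics/ztop_box.png

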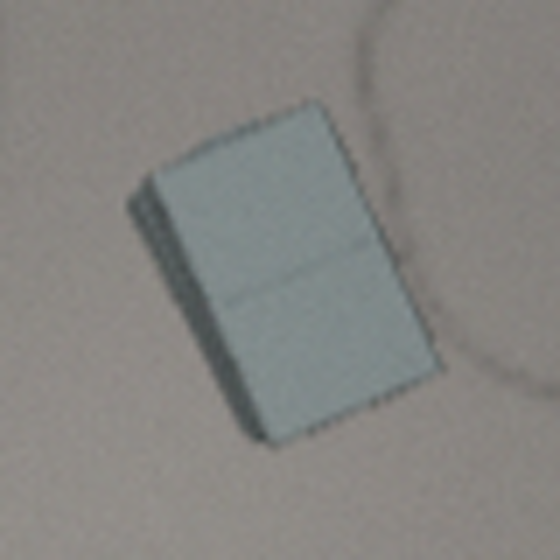

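View pics/zsc_box.png

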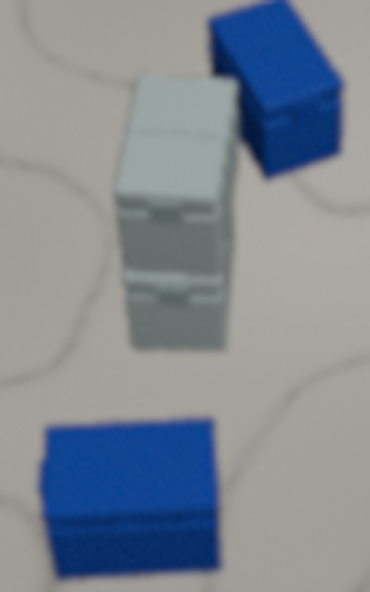

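```bash
python3 - <<'E'
from h import *
c=load("top0")
def an(P,nm):
    e=np.roll(P,-1,0)-P
    print(nm,"centre",P.mean(0).round(1),"len",np.linalg.norm(e[:,:2],axis=1).round(1),"ang",np.degrees(np.arctan2(e[:,1],e[:,0])).round(1))
def z(p,s,o): return (np.array(p,float)+.5)/s-.5+np.array(o)
an(plane(c,z([(550,72),(485,333),(718,385),(782,130)],5,(50,180)),38),"pocket")
an(plane(c,z([(318,100),(440,368),(275,445),(152,178)],7,(290,185)),108),"box")
# automatic: blob of not-insert inside the insert (pocket): insert gray mask
g=cv2.cvtColor(c["frame"],cv2.COLOR_RGB2HSV)
P,uv=depthpts(c,np.ones((420,560),bool))
Z=np.zeros((420,560));Z[uv[:,1],uv[:,0]]=P[:,2]
m=((Z<33)&(Z!=0)).astype(np.uint8); m[:]=m; w=np.zeros_like(m); w[192:262,143:212]=m[192:262,143:212]
n,l,s,ce=cv2.connectedComponentsWithStats(w); i=l[228,180]
cn=max(cv2.findContours((l==i).astype(np.uint8),0,1)[0],key=cv2.contourArea)
an(plane(c,cv2.boxPoints(cv2.minAreaRect(cn)),38),"pocket depth")
# whole insert rect: dark gray
V=g[:,:,2]; 
hs=g[235,110];print(hs, g[220,330])
cs=load("scene0")
bm=((g[:,:,1]>28)&(g[:,:,0]>80)&(g[:,:,0]<105)&(V>110)).astype(np.uint8); bm[:,:290]=0;bm[:185]=0;bm[265:]=0;bm[:,370:]=0
cn=max(cv2.findContours(bm,0,1)[0],key=cv2.contourArea)
an(plane(c,cv2.boxPoints(cv2.minAreaRect(cn)),108),"box mask")
# scene: top face corners of box and pocket
def zs(p): return z(p,3.7,(200,140))
an(plane(cs,zs([(142,74),(239,80),(220,200),(116,196)]),108),"box scene")
f=cs["frame"][:,:,::-1]
cv2.imwrite("pics/zsc_case.png",cv2.resize(f[225:325,350:450],None,fx=6,fy=6,interpolation=cv2.INTER_CUBIC))
print(proj(cs,plane(c,z([(550,72),(485,333),(718,385),(782,130)],5,(50,180)),38)))
E
```

```text
pocket centre [487.3 122.4  38. ] len [96.1 85.6 93.6 86.6] ang [ 167.8 -102.   -12.8   76.4]
box centre [ 489.8 -148.3  108. ] len [68.4 42.4 68.2 43. ] ang [-155.6  115.3   24.9  -64.4]
pocket depth centre [487.5 122.6  38. ] len [94.6 85.2 94.4 84.4] ang [ -12.  -103.3  167.6   76.9]
[ 26  14 142] [ 87  19 137]Traceback (most recent call last):
  File "<stdin>", line 22, in <module>
ValueError: max() iterable argument is empty
```

```bash
python3 - <<'E'
from h import *
def an(P,nm):
    e=np.roll(P,-1,0)-P
    print(nm,"centre",P.mean(0).round(1),"len",np.linalg.norm(e[:,:2],axis=1).round(1),"ang",np.degrees(np.arctan2(e[:,1],e[:,0])).round(1))
def z(p,s,o): return (np.array(p,float)+.5)/s-.5+np.array(o)
cs=load("scene0")
an(plane(cs,z([(142,74),(239,80),(220,200),(116,196)],3.7,(200,140)),108),"box scene")
# lower box: its visible bottom edge in the scene at z=0, upper's edge
an(plane(cs,z([(130,350),(225,350)],3.7,(200,140)),0),"lower bottom edge")
an(plane(cs,z([(116,196),(220,200)],3.7,(200,140)),108),"upper top edge")
f=cs["frame"][:,:,::-1]
cv2.imwrite("pics/zsc_case.png",cv2.resize(f[225:325,350:450],None,fx=6,fy=6,interpolation=cv2.INTER_CUBIC))
P,uv=depthpts(load("top0"),np.ones((420,560),bool))
a=np.radians(-12.7);ex=np.array([np.cos(a),np.sin(a)]);ey=np.array([-ex[1],ex[0]])
d=P[:,:2]-[487.4,122.5];u=d@ex;v=d@ey
for lo,hi in((-45,-30),(-12,12),(30,45)):
  for y in range(-42,42,6):
    s=(u>lo)&(u<hi)&(v>y)&(v<y+6); print(y,P[s][:,2].mean().round(1),end="; ")
  print()
E
```

```text
box scene centre [ 490.1 -146.2  108. ] len [42.7 69.5 43.  71.1] ang [ 114.7   24.5  -63.2 -155.7]
lower bottom edge centre [ 522.2 -134.1    0. ] len [43.8 43.8] ang [119.7 -60.3]
upper top edge centre [ 522.1 -131.7  108. ] len [43. 43.] ang [116.8 -63.2]
-42 19.5; -36 10.9; -30 10.2; -24 10.7; -18 10.2; -12 10.2; -6 10.3; 0 10.5; 6 10.2; 12 10.9; 18 10.3; 24 10.1; 30 10.6; 36 10.5; 
-42 30.7; -36 24.9; -30 30.2; -24 22.3; -18 9.9; -12 10.1; -6 10.2; 0 10.3; 6 10.4; 12 10.8; 18 17.3; 24 28.0; 30 35.6; 36 36.3; 
-42 10.5; -36 10.8; -30 10.5; -24 10.7; -18 10.5; -12 10.4; -6 10.4; 0 10.1; 6 10.2; 12 10.8; 18 10.5; 24 10.8; 30 11.0; 36 10.1;
```

View pics/zsc_case.png

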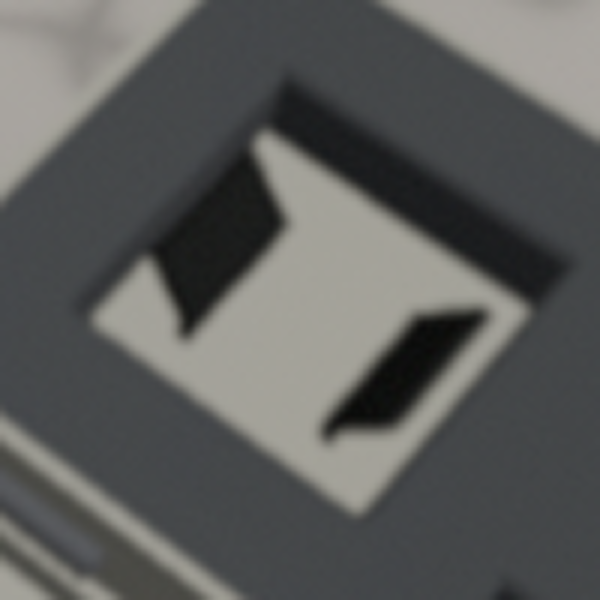

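```bash
cat >> h.py <<'E'
def go(x,y,z,yawdeg):
    from cell import monitor
    from scipy.spatial.transform import Rotation as Ro
    s=monitor.read_state(); R=Ro.from_euler("xyz",s["eef_rot"]).as_matrix()
    d=R.T@(np.array([x,y,z])-s["eef_pos"])/200
    yaw=np.degrees(s["eef_rot"][2]); w=(yawdeg-yaw+180)%360-180
    print("clock",round(s["clock"],2),"pos",s["eef_pos"].round(1),"rpy",np.degrees(s["eef_rot"]).round(2),"F",s["wrist_force"].round(1),"gap",round(s["finger_gap"],1),"j",s["joints"].round(2))
    print("-> tx ty tz",d.round(4),"turn",round(-w/180,4))
E
python3 - <<'E'
from h import *
cs=load("scene0")
def z(p,s,o): return (np.array(p,float)+.5)/s-.5+np.array(o)
P=plane(cs,z([(288,75),(75,305),(358,518),(572,262)],6,(350,225)),38)
e=np.roll(P,-1,0)-P
print(P.mean(0),np.linalg.norm(e,axis=1),np.degrees(np.arctan2(e[:,1],e[:,0])))
P,uv=depthpts(load("top0"),np.ones((420,560),bool))
for nm,cx,cy,r in(("can",440,190,45),("blue1",300,158,25),("blue2",340,290,25)):
    s=(abs(uv[:,0]-cx)<r)&(abs(uv[:,1]-cy)<r)&(P[:,2]>15); q=P[s]; t=q[q[:,2]>np.percentile(q[:,2],50)]
    print(nm,t.mean(0),q.max(0))
go(489.5,-147.5,200,-155.3)
E
```

```text
[487.38928603 123.76856418  38.        ] [95.40057963 83.67976522 96.70410522 84.81103211] [ -12.48669292   75.83945192  166.82647705 -103.26208108]
can [ 543.03512715 -324.15590248  120.15554929] [ 593.3182572  -273.55101984  135.25148668]
blue1 [612.51378732 -97.06961644  55.56110393] [648.10570679 -56.71446262  58.71727402]
blue2 [ 377.55333887 -166.20658312   55.40435218] [ 414.06690913 -126.67416632   58.08760757]
clock 0.1 pos [ 149.7 -529.   204.9] rpy [ -90.06    0.   -164.2 ] F [ 0.4  0.3 -1.3] gap 94.3 j [-1.36  0.3   1.52  0.    1.32 -0.07]
-> tx ty tz [-2.1541  0.0263 -1.3729] turn -0.0495
```

```bash
python3 -m creep '[{"tx":-0.08,"ty":0,"tz":-0.05,"turn":-0.005,"fingers":94},{"tx":-0.24,"ty":0,"tz":-0.15,"turn":-0.02,"fingers":94},{"tx":-0.4,"ty":0,"tz":-0.25,"turn":-0.035,"fingers":94},{"tx":-0.57,"ty":0,"tz":-0.36,"turn":-0.05,"fingers":94},{"tx":-0.74,"ty":0,"tz":-0.47,"turn":-0.05,"fingers":94},{"tx":-0.9,"ty":0,"tz":-0.57,"turn":-0.05,"fingers":94},{"tx":-1,"ty":0,"tz":-0.635,"turn":-0.05,"fingers":94},{"tx":-1,"ty":0,"tz":-0.635,"turn":-0.05,"fingers":94}]' 30; python3 -c "
from h import *
go(489.5,-147.5,200,-155.3)"
```

```text
clock: 0.9
eef_pos: [309.2, -349.8, 205.1]
eef_rot: [-1.572, 0.001, -2.705]
wrist_force: [-0.3, 0.0, -0.2]
finger_gap: 94.5
clock 0.9 pos [ 309.2 -349.8  205.1] rpy [-9.0070e+01  3.0000e-02 -1.5497e+02] F [-0.3  0.  -0.2] gap 94.5 j [-0.93  0.11  1.75  0.    1.28  0.21]
-> tx ty tz [-1.2447  0.0269 -0.5349] turn 0.0018
```

```bash
python3 -m creep '[{"tx":-0.1,"ty":0,"tz":-0.04,"turn":0,"fingers":94},{"tx":-0.28,"ty":0,"tz":-0.12,"turn":0,"fingers":94},{"tx":-0.46,"ty":0,"tz":-0.2,"turn":0,"fingers":94},{"tx":-0.64,"ty":0,"tz":-0.28,"turn":0,"fingers":94},{"tx":-0.82,"ty":0,"tz":-0.36,"turn":0,"fingers":94},{"tx":-0.95,"ty":0,"tz":-0.42,"turn":0,"fingers":94},{"tx":-1,"ty":0,"tz":-0.45,"turn":0,"fingers":94},{"tx":-1,"ty":0,"tz":-0.45,"turn":0,"fingers":94}]'; python3 -c "
from h import *
go(489.5,-147.5,150,-155.3)"
```

```text
clock: 1.7
eef_pos: [452.4, -183.0, 205.1]
eef_rot: [-1.572, 0.0, -2.703]
wrist_force: [-0.1, -0.6, 0.1]
finger_gap: 94.0
clock 1.7 pos [ 452.4 -183.   205.1] rpy [-9.0090e+01  1.0000e-02 -1.5487e+02] F [-0.1 -0.6  0.1] gap 94.0 j [-0.46  0.16  1.69  0.    1.29  0.67]
-> tx ty tz [-0.2434  0.2756 -0.0815] turn 0.0024
```

```bash
python3 -m creep '[{"tx":-0.12,"ty":0,"tz":-0.04,"turn":0.002,"fingers":94},{"tx":-0.22,"ty":0.02,"tz":-0.075,"turn":0.002,"fingers":94},{"tx":-0.243,"ty":0.13,"tz":-0.082,"turn":0.002,"fingers":94},{"tx":-0.243,"ty":0.24,"tz":-0.082,"turn":0.002,"fingers":94},{"tx":-0.243,"ty":0.275,"tz":-0.082,"turn":0.002,"fingers":94},{"tx":-0.243,"ty":0.275,"tz":-0.082,"turn":0.002,"fingers":94}]'; python3 - <<'E'
from h import *
from cell import optics
go(489.5,-147.5,86,-155.3)
for n in("scene","top"):
    c=optics.camera(n); pickle.dump(c,open(f"pics/{n}1.pkl","wb"))
cv2.imwrite("pics/scene1.png",cv2.resize(load("scene1")["frame"][60:260,150:350,::-1],None,fx=3,fy=3,interpolation=cv2.INTER_CUBIC))
cv2.imwrite("pics/top1.png",cv2.resize(load("top1")["frame"][140:320,250:450,::-1],None,fx=3,fy=3,interpolation=cv2.INTER_CUBIC))
E
```

```text
clock: 2.3
eef_pos: [488.6, -148.3, 149.7]
eef_rot: [-1.573, -0.001, -2.71]
wrist_force: [-0.2, 0.3, 0.4]
finger_gap: 93.9
clock 2.3 pos [ 488.6 -148.3  149.7] rpy [-9.0150e+01 -6.0000e-02 -1.5529e+02] F [-0.2  0.3  0.4] gap 93.9 j [-0.37  0.27  1.7   0.    1.18  0.77]
-> tx ty tz [-0.0063  0.3183 -0.001 ] turn 0.0
```

View pics/scene1.png

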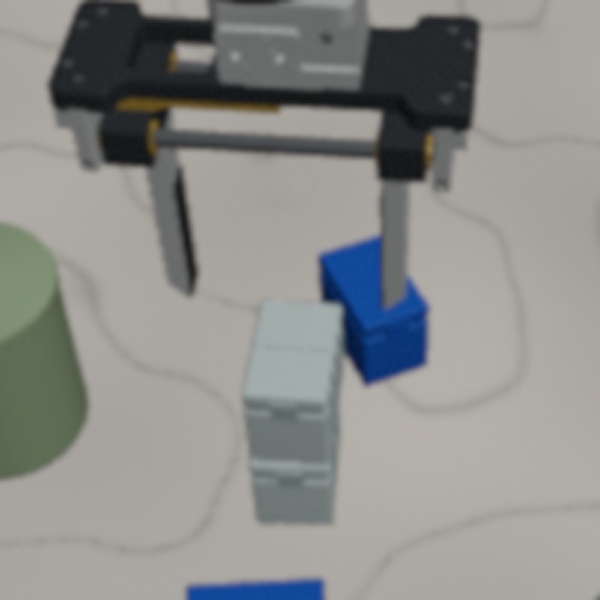

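View pics/top1.png

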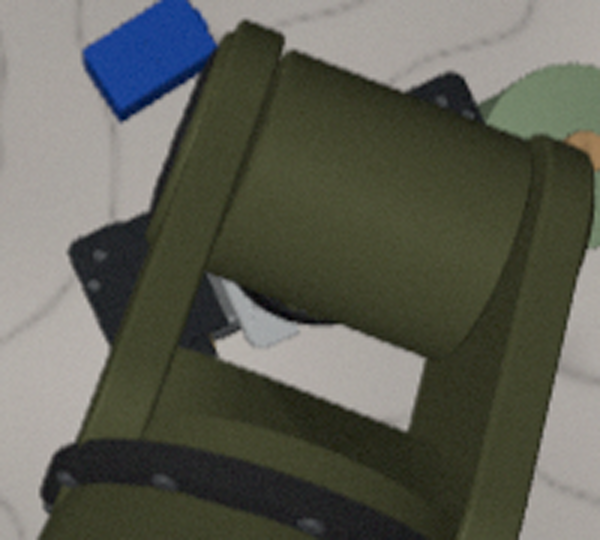

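```bash
python3 -m creep '[{"tx":-0.006,"ty":0.06,"tz":-0.001,"turn":0,"fingers":94},{"tx":-0.006,"ty":0.16,"tz":-0.001,"turn":0,"fingers":94},{"tx":-0.006,"ty":0.25,"tz":-0.001,"turn":0,"fingers":94},{"tx":-0.006,"ty":0.3,"tz":-0.001,"turn":0,"fingers":94},{"tx":-0.006,"ty":0.32,"tz":-0.001,"turn":0,"fingers":94},{"tx":-0.006,"ty":0.32,"tz":-0.001,"turn":0,"fingers":80},{"tx":-0.006,"ty":0.32,"tz":-0.001,"turn":0,"fingers":65},{"tx":-0.006,"ty":0.32,"tz":-0.001,"turn":0,"fingers":58}]' 10; python3 - <<'E'
from h import *
from cell import optics
go(489.5,-147.5,86,-155.3)
for n in("scene",):
    c=optics.camera(n); pickle.dump(c,open(f"pics/{n}2.pkl","wb"))
cv2.imwrite("pics/scene2.png",cv2.resize(load("scene2")["frame"][110:260,180:330,::-1],None,fx=4,fy=4,interpolation=cv2.INTER_CUBIC))
E
```

```text
clock: 3.2
eef_pos: [490.8, -147.6, 87.9]
eef_rot: [-1.571, 0.002, -2.71]
wrist_force: [0.4, -0.5, -0.0]
finger_gap: 73.0
clock 3.2 pos [ 490.8 -147.6   87.9] rpy [-8.9990e+01  1.0000e-01 -1.5528e+02] F [ 0.4 -0.5 -0. ] gap 73.0 j [-0.36  0.35  1.75  0.    1.04  0.77]
-> tx ty tz [ 0.0057  0.0092 -0.0034] turn 0.0001
```

View pics/scene2.png

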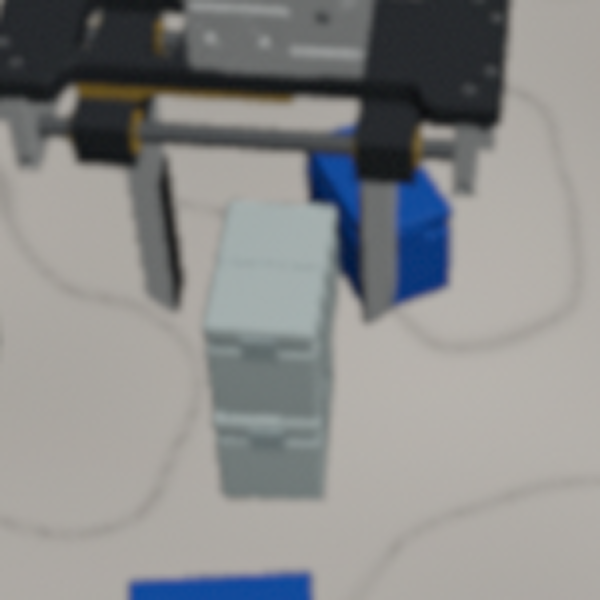

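```bash
python3 - <<'E'
from h import *
c=load("scene2")
z=lambda p,s,o:(np.array(p,float)+.5)/s-.5+np.array(o)
P=plane(c,z([(180,306),(364,320)],4,(180,110)),87); print(P,P.mean(0))
B=plane(c,z([(228,201),(338,206),(320,338),(206,330)],4,(180,110)),108); print(B.mean(0))
ey=np.array([np.cos(np.radians(114.7)),np.sin(np.radians(114.7))])
print("across: box",B.mean(0)[:2]@ey,"finger mid",P.mean(0)[:2]@ey,"tcp",np.array([490.8,-147.6])@ey)
E
python3 -m creep '[{"ty":0.008,"fingers":50},{"ty":0.008,"fingers":47},{"ty":0.008,"fingers":46},{"ty":0.008,"fingers":44},{"ty":0.008,"fingers":42},{"ty":0.008,"fingers":40},{"ty":0.008,"fingers":38},{"ty":0.008,"fingers":38}]' 10
```

```text
[[ 510.90963591 -178.9953808    87.        ]
 [ 480.84603389 -111.12871091   87.        ]] [ 495.8778349  -145.06204586   87.        ]
[ 490.30690534 -146.47959417  108.        ]
across: box -337.961020938609 finger mid -339.00107474605517 tcp -339.1849668245127$[0]: bad value
```

```bash
python3 -m creep '[{"tx":0,"ty":0.008,"tz":0.004,"turn":0,"fingers":55},{"tx":0,"ty":0.008,"tz":0.004,"turn":0,"fingers":48},{"tx":0,"ty":0.008,"tz":0.004,"turn":0,"fingers":46},{"tx":0,"ty":0.008,"tz":0.004,"turn":0,"fingers":44},{"tx":0,"ty":0.008,"tz":0.004,"turn":0,"fingers":42},{"tx":0,"ty":0.008,"tz":0.004,"turn":0,"fingers":40},{"tx":0,"ty":0.008,"tz":0.004,"turn":0,"fingers":38},{"tx":0,"ty":0.008,"tz":0.004,"turn":0,"fingers":38}]' 10; python3 -c "
from h import *
go(489.5,-147.5,86,-155.3)"
```

```text
clock: 4.05
eef_pos: [491.1, -148.4, 86.2]
eef_rot: [-1.571, 0.002, -2.71]
wrist_force: [-0.2, 0.5, -0.1]
finger_gap: 43.6
clock 4.05 pos [ 491.1 -148.4   86.2] rpy [-8.9990e+01  1.0000e-01 -1.5528e+02] F [-0.2  0.5 -0.1] gap 43.6 j [-0.37  0.35  1.75  0.    1.04  0.77]
-> tx ty tz [ 0.0055  0.0008 -0.0072] turn 0.0001
```

```bash
python3 -m creep '[{"tx":0,"ty":0,"tz":0,"turn":0,"fingers":30},{"tx":0,"ty":0,"tz":0,"turn":0,"fingers":30},{"tx":0,"ty":-0.02,"tz":0,"turn":0,"fingers":30},{"tx":0,"ty":-0.05,"tz":0,"turn":0,"fingers":30},{"tx":0,"ty":-0.12,"tz":0,"turn":0,"fingers":30},{"tx":0,"ty":-0.2,"tz":0,"turn":0,"fingers":30},{"tx":0,"ty":-0.28,"tz":0,"turn":0,"fingers":30},{"tx":0,"ty":-0.35,"tz":0,"turn":0,"fingers":30},{"tx":0,"ty":-0.4,"tz":0,"turn":0,"fingers":30},{"tx":0,"ty":-0.4,"tz":0,"turn":0,"fingers":30}]' 40;  python3 - <<'E'
from h import *
from cell import optics
go(487.4,123,165,167.3)
for n in("scene",):
    c=optics.camera(n); pickle.dump(c,open(f"pics/{n}3.pkl","wb"))
cv2.imwrite("pics/scene3.png",cv2.resize(load("scene3")["frame"][60:260,150:350,::-1],None,fx=3,fy=3,interpolation=cv2.INTER_CUBIC))
E
```

```text
clock: 5.05
eef_pos: [491.5, -148.6, 167.6]
eef_rot: [-1.569, 0.003, -2.71]
wrist_force: [0.3, -1.1, -1.3]
finger_gap: 44.0
clock 5.05 pos [ 491.5 -148.6  167.6] rpy [ -89.89    0.19 -155.28] F [ 0.3 -1.1 -1.3] gap 44.0 j [-0.37  0.25  1.67  0.    1.21  0.77]
-> tx ty tz [-0.5494  0.0124 -1.2421] turn 0.2079
```

View pics/scene3.png

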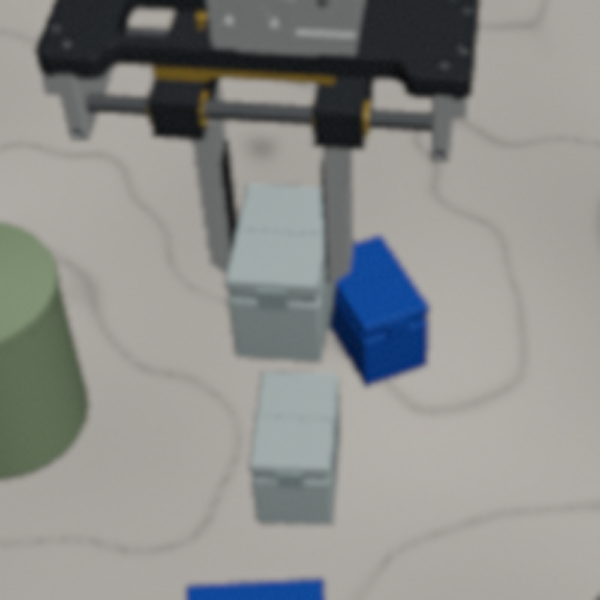

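```bash
python3 - <<'E'
from h import *
c=load("scene3")
z=lambda p,s,o:(np.array(p,float)+.5)/s-.5+np.array(o)
B=plane(c,z([(248,185),(324,187),(322,290),(229,284)],3,(150,60)),189.5); print(B.mean(0))
e=np.roll(B,-1,0)-B; print(np.linalg.norm(e,axis=1),np.degrees(np.arctan2(e[:,1],e[:,0])))
# lower box top corners
L=plane(c,z([(261,373),(338,377),(332,470),(252,466)],3,(150,60)),54); print(L.mean(0))
E
```

```text
[ 492.30763133 -147.65340425  189.5       ]
[37.55769313 71.76622746 43.34586552 69.44184229] [ 117.44158626   30.72091792  -65.50196646 -153.89986463]
[ 493.64631708 -147.28135461   54.        ]
```

```bash
python3 -m creep '[{"tx":-0.03,"ty":0,"tz":-0.08,"turn":0.01,"fingers":30},{"tx":-0.1,"ty":0,"tz":-0.22,"turn":0.04,"fingers":30},{"tx":-0.17,"ty":0,"tz":-0.38,"turn":0.08,"fingers":30},{"tx":-0.24,"ty":0,"tz":-0.54,"turn":0.12,"fingers":30},{"tx":-0.31,"ty":0,"tz":-0.7,"turn":0.16,"fingers":30},{"tx":-0.38,"ty":0,"tz":-0.86,"turn":0.195,"fingers":30},{"tx":-0.43,"ty":0,"tz":-0.96,"turn":0.208,"fingers":30},{"tx":-0.45,"ty":0,"tz":-1,"turn":0.208,"fingers":30},{"tx":-0.45,"ty":0,"tz":-1,"turn":0.208,"fingers":30}]'; python3 -c "
from h import *
go(487.4,123,150,167.3)"
```

```text
clock: 6.0
eef_pos: [489.0, 71.3, 166.0]
eef_rot: [-1.571, 0.001, 2.923]
wrist_force: [0.6, -0.1, -1.9]
finger_gap: 43.4
clock 6.0 pos [489.   71.3 166. ] rpy [-9.0030e+01  8.0000e-02  1.6745e+02] F [ 0.6 -0.1 -1.9] gap 43.4 j [0.07 0.21 1.73 0.   1.2  1.86]
-> tx ty tz [ 0.064   0.0798 -0.2506] turn 0.0008
```

```bash
python3 -m creep '[{"tx":0.02,"ty":0,"tz":-0.08,"turn":0,"fingers":30},{"tx":0.045,"ty":0,"tz":-0.17,"turn":0,"fingers":30},{"tx":0.06,"ty":0.02,"tz":-0.235,"turn":0,"fingers":30},{"tx":0.064,"ty":0.08,"tz":-0.25,"turn":0.001,"fingers":30},{"tx":0.064,"ty":0.16,"tz":-0.25,"turn":0.001,"fingers":30},{"tx":0.064,"ty":0.24,"tz":-0.25,"turn":0.001,"fingers":30},{"tx":0.064,"ty":0.28,"tz":-0.25,"turn":0.001,"fingers":30},{"tx":0.064,"ty":0.3,"tz":-0.25,"turn":0.001,"fingers":30},{"tx":0.064,"ty":0.3,"tz":-0.25,"turn":0.001,"fingers":30}]'; python3 - <<'E'
from h import *
from cell import optics
go(487.4,123,82,167.3)
for n in("scene","top"):
    c=optics.camera(n); pickle.dump(c,open(f"pics/{n}4.pkl","wb"))
cv2.imwrite("pics/scene4.png",cv2.resize(load("scene4")["frame"][160:340,320:520,::-1],None,fx=3.3,fy=3.3,interpolation=cv2.INTER_CUBIC))
cv2.imwrite("pics/top4.png",cv2.resize(load("top4")["frame"][140:320,50:250,::-1],None,fx=3,fy=3,interpolation=cv2.INTER_CUBIC))
E
```

```text
clock: 6.9
eef_pos: [487.4, 122.5, 105.6]
eef_rot: [-1.571, 0.001, 2.919]
wrist_force: [-0.6, 1.1, -1.1]
finger_gap: 43.5
clock 6.9 pos [487.4 122.5 105.6] rpy [-9.0010e+01  5.0000e-02  1.6725e+02] F [-0.6  1.1 -1.1] gap 43.5 j [ 0.17  0.3   1.76 -0.    1.07  1.97]
-> tx ty tz [ 0.0006  0.1179 -0.0023] turn -0.0003
```

View pics/scene4.png

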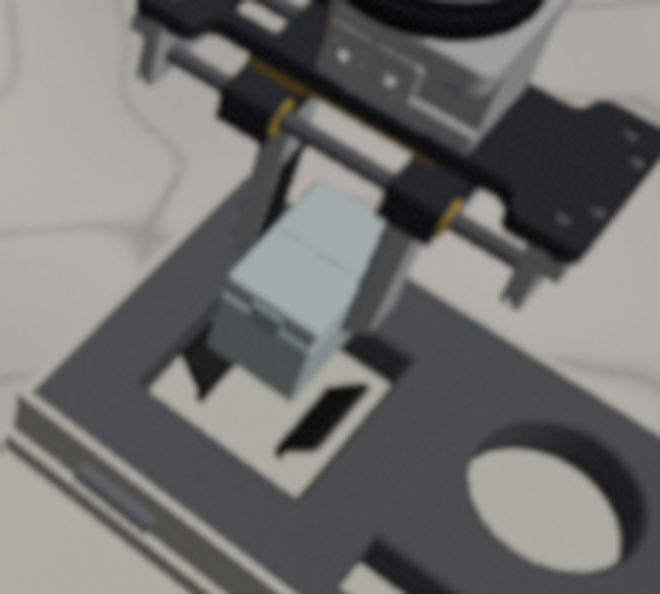

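View pics/top4.png

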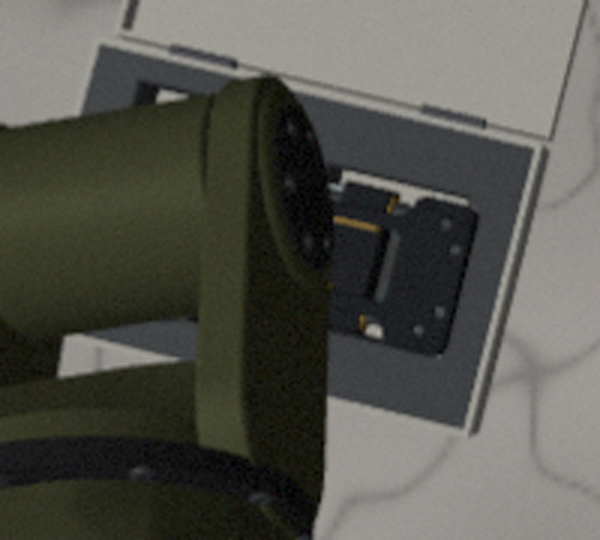

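```bash
python3 - <<'E'
from h import *
c=load("scene4")
z=lambda p,s,o:(np.array(p,float)+.5)/s-.5+np.array(o)
o=(320,160)
a=np.radians(-12.7);ex=np.array([np.cos(a),np.sin(a)]);ey=np.array([-ex[1],ex[0]])
def rep(P,nm): d=P[:,:2]-[487.4,123.8]; print(nm,np.c_[d@ex,d@ey].round(1).tolist())
rep(plane(c,z([(320,181),(230,275),(315,345)],3.3,o),127.6),"top corners")
rep(plane(c,z([(213,344),(293,399)],3.3,o),73.6),"bottom corners")
rep(plane(c,z([(148,387),(298,500),(412,358)],3.3,o),38),"rim corners")
E
```

```text
top corners [[-33.7, -21.3], [33.0, -21.7], [38.6, 21.9]]
bottom corners [[30.6, -20.7], [30.6, 19.8]]
rim corners [[46.6, -37.8], [48.7, 42.6], [-47.4, 41.9]]
```

```bash
python3 -m creep '[{"tx":0,"ty":0.04,"tz":0,"turn":0,"fingers":30},{"tx":0,"ty":0.09,"tz":0,"turn":0,"fingers":30},{"tx":0,"ty":0.14,"tz":0,"turn":0,"fingers":30},{"tx":0,"ty":0.18,"tz":0,"turn":0,"fingers":30},{"tx":0,"ty":0.2,"tz":0,"turn":0,"fingers":30},{"tx":0,"ty":0.215,"tz":0,"turn":0,"fingers":30},{"tx":0,"ty":0.225,"tz":0,"turn":0,"fingers":30},{"tx":0,"ty":0.235,"tz":0,"turn":0,"fingers":30},{"tx":0,"ty":0.245,"tz":0,"turn":0,"fingers":30},{"tx":0,"ty":0.25,"tz":0,"turn":0,"fingers":30},{"tx":0,"ty":0.25,"tz":0,"turn":0,"fingers":30}]'; python3 -c "
from h import *
go(487.4,122.5,42,167.3)"
```

```text
clock: 8.1
eef_pos: [487.8, 122.8, 56.4]
eef_rot: [-1.572, 0.002, 2.919]
wrist_force: [0.6, 0.7, -0.6]
finger_gap: 43.9
clock 8.1 pos [487.8 122.8  56.4] rpy [-9.0040e+01  1.2000e-01  1.6726e+02] F [ 0.6  0.7 -0.6] gap 43.9 j [ 0.17  0.38  1.8  -0.    0.96  1.97]
-> tx ty tz [0.002  0.0719 0.0018] turn -0.0002
```

```bash
python3 -m creep '[{"tx":0,"ty":0.008,"tz":0,"turn":0,"fingers":30},{"tx":0,"ty":0.016,"tz":0,"turn":0,"fingers":30},{"tx":0,"ty":0.024,"tz":0,"turn":0,"fingers":30},{"tx":0,"ty":0.032,"tz":0,"turn":0,"fingers":30},{"tx":0,"ty":0.04,"tz":0,"turn":0,"fingers":30},{"tx":0,"ty":0.04,"tz":0,"turn":0,"fingers":30}]' 50; python3 -c "
from h import *
go(487.4,122.5,42,167.3)"
```

```text
clock: 8.7
eef_pos: [488.2, 122.8, 48.5]
eef_rot: [-1.572, 0.003, 2.919]
wrist_force: [1.7, -1.4, 1.2]
finger_gap: 43.6
clock 8.7 pos [488.2 122.8  48.5] rpy [-9.0050e+01  1.6000e-01  1.6726e+02] F [ 1.7 -1.4  1.2] gap 43.6 j [ 0.17  0.39  1.8  -0.    0.94  1.97]
-> tx ty tz [0.0035 0.0322 0.0022] turn -0.0002
```

```bash
python3 -m creep '[{"tx":0,"ty":0.006,"tz":0,"turn":0,"fingers":30},{"tx":0,"ty":0.012,"tz":0,"turn":0,"fingers":30},{"tx":0,"ty":0.018,"tz":0,"turn":0,"fingers":30},{"tx":0,"ty":0.02,"tz":0,"turn":0,"fingers":30}]'; python3 - <<'E'
from h import *
from cell import optics
go(487.4,122.5,42,167.3)
for n in("scene",):
    c=optics.camera(n); pickle.dump(c,open(f"pics/{n}5.pkl","wb"))
cv2.imwrite("pics/scene5.png",cv2.resize(load("scene5")["frame"][180:330,330:480,::-1],None,fx=4,fy=4,interpolation=cv2.INTER_CUBIC))
E
```

```text
clock: 9.1
eef_pos: [488.1, 122.8, 44.3]
eef_rot: [-1.572, 0.003, 2.919]
wrist_force: [0.3, -0.0, 2.1]
finger_gap: 43.6
clock 9.1 pos [488.1 122.8  44.3] rpy [-9.0050e+01  1.5000e-01  1.6726e+02] F [ 0.3 -0.   2.1] gap 43.6 j [ 0.17  0.4   1.81 -0.    0.94  1.97]
-> tx ty tz [0.0031 0.0113 0.0021] turn -0.0002
```

View pics/scene5.png

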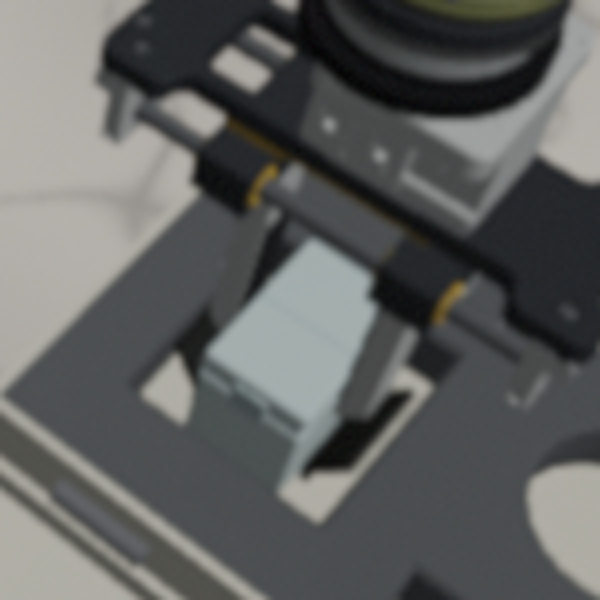

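```bash
cat >> h.py <<'E'
def boxtop(n,c0=(487.4,123.0)):
    c=load(n);P,uv=depthpts(c,np.ones((420,560),bool))
    a=np.radians(-12.7);ex=np.array([np.cos(a),np.sin(a)]);ey=np.array([-ex[1],ex[0]])
    d=P[:,:2]-np.array(c0);u=d@ex;v=d@ey
    s=(abs(u)<28)&(abs(v)<16)&(P[:,2]>40)&(P[:,2]<85)
    r=(abs(u)<50)&(abs(v)>48)&(abs(v)<60)&(abs(P[:,2]-38)<8)
    f=(u>30)&(u<80)&(abs(v)<60)&(abs(P[:,2]-38)<5)
    A=np.c_[u[s],v[s],np.ones(s.sum())]; k=np.linalg.lstsq(A,P[s][:,2],rcond=None)[0]
    print(n,"top n",s.sum(),"z med",np.median(P[s][:,2]).round(2),"tilt deg",np.degrees(k[:2]).round(2),"insert",np.median(P[f][:,2]).round(2),f.sum())
E
python3 -c "
from h import *
boxtop('scene5')"
```

```text
scene5 top n 696 z med 65.1 tilt deg [-0.16 -0.41] insert 37.08 2053
```

```bash
python3 -m creep '[{"tx":0,"ty":0.005,"tz":0,"turn":0,"fingers":30},{"tx":0,"ty":0.009,"tz":0,"turn":0,"fingers":30},{"tx":0,"ty":0.012,"tz":0,"turn":0,"fingers":30},{"tx":0,"ty":0.012,"tz":0,"turn":0,"fingers":30}]'; python3 -c "
from h import *
go(487.4,122.5,42,167.3)"
```

```text
clock: 9.55
eef_pos: [488.1, 122.8, 42.2]
eef_rot: [-1.572, 0.003, 2.919]
wrist_force: [-1.5, -1.2, 7.0]
finger_gap: 43.6
clock 9.55 pos [488.1 122.8  42.2] rpy [-9.0050e+01  1.5000e-01  1.6727e+02] F [-1.5 -1.2  7. ] gap 43.6 j [ 0.17  0.4   1.81 -0.    0.93  1.97]
-> tx ty tz [0.0031 0.0008 0.002 ] turn -0.0002
```

```bash
python3 -m creep '[{"tx":0,"ty":0.003,"tz":0,"turn":0,"fingers":30},{"tx":0,"ty":0.005,"tz":0,"turn":0,"fingers":30},{"tx":0,"ty":0.005,"tz":0,"turn":0,"fingers":30}]'; python3 - <<'E'
from h import *
from cell import optics
go(487.4,122.5,42,167.3)
for n in("scene",):
    c=optics.camera(n); pickle.dump(c,open(f"pics/{n}6.pkl","wb"))
boxtop("scene6")
E
```

```text
clock: 9.85
eef_pos: [488.2, 122.8, 42.1]
eef_rot: [-1.572, 0.003, 2.919]
wrist_force: [-6.6, -0.4, 17.0]
finger_gap: 44.1
clock 9.85 pos [488.2 122.8  42.1] rpy [-9.0040e+01  1.6000e-01  1.6727e+02] F [-6.6 -0.4 17. ] gap 44.1 j [ 0.17  0.4   1.81 -0.    0.93  1.97]
-> tx ty tz [0.0034 0.0005 0.0022] turn -0.0001
scene6 top n 700 z med 62.94 tilt deg [-0.02 -0.22] insert 37.07 2039
```

```bash
python3 -m creep '[{"tx":0,"ty":0,"tz":0,"turn":0,"fingers":43},{"tx":0,"ty":0,"tz":0,"turn":0,"fingers":48},{"tx":0,"ty":0,"tz":0,"turn":0,"fingers":54},{"tx":0,"ty":0,"tz":0,"turn":0,"fingers":60},{"tx":0,"ty":0,"tz":0,"turn":0,"fingers":62},{"tx":0,"ty":-0.03,"tz":0,"turn":0,"fingers":62},{"tx":0,"ty":-0.1,"tz":0,"turn":0,"fingers":62},{"tx":0,"ty":-0.2,"tz":0,"turn":0,"fingers":62},{"tx":0,"ty":-0.35,"tz":0,"turn":0,"fingers":62},{"tx":0,"ty":-0.5,"tz":0,"turn":0,"fingers":62},{"tx":0,"ty":-0.6,"tz":0,"turn":0,"fingers":62},{"tx":0,"ty":-0.6,"tz":0,"turn":0,"fingers":62}]' 20; python3 - <<'E'
from h import *
from cell import optics
go(487.4,122.5,70,167.3)
for n in("scene",):
    c=optics.camera(n); pickle.dump(c,open(f"pics/{n}7.pkl","wb"))
boxtop("scene7")
cv2.imwrite("pics/scene7.png",c["frame"][:,:,::-1])
E
```

```text
clock: 11.1
eef_pos: [488.9, 123.0, 165.1]
eef_rot: [-1.573, 0.007, 2.919]
wrist_force: [-0.3, 0.0, -1.0]
finger_gap: 61.9
clock 11.1 pos [488.9 123.  165.1] rpy [-90.15   0.42 167.27] F [-0.3  0.  -1. ] gap 61.9 j [ 0.17  0.23  1.7  -0.    1.2   1.97]
-> tx ty tz [0.0104 0.4754 0.0053] turn -0.0001
scene7 top n 709 z med 62.99 tilt deg [-0.33 -0.44] insert 37.11 2036
```

View pics/scene7.png

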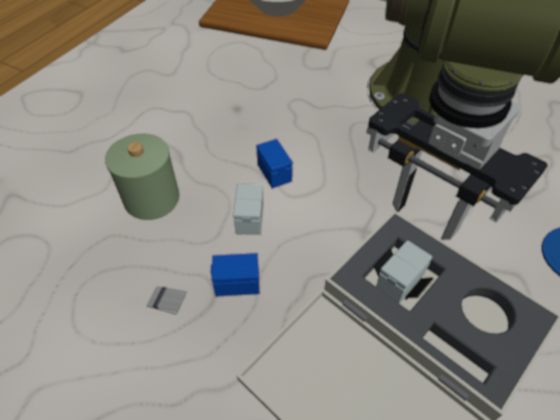

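```bash
python3 - <<'E'
from h import *
a=load("scene0")["frame"].astype(int);b=load("scene7")["frame"].astype(int)
d=abs(cv2.GaussianBlur(a.astype(np.float32),(5,5),0)-cv2.GaussianBlur(b.astype(np.float32),(5,5),0)).max(2)
print("canister",d[130:220,100:185].max(),"lower front face",d[217:240,232:268].max(),"blue",d[250:300,205:265].max())
from cell import manip
print(manip.sign_off())
E
```

```text
canister 7.4375 lower front face 8.792969 blue 7.3671875
the job is handed in; nothing more can be done
None
```

I took the upper pill box by its 44 mm width and pressed it slowly into the cutout. It stopped on the floor at about 17 N; I then let go, lifted clear and handed the job in at about 11 s.

**Seating:** After release the depth image put the box top 25.9 mm above the insert, against 26 mm expected. Its tilt read under 0.5°, within the noise, and it did not rise once released.

**Lower box and canister:** The lower box's front face, the canister and one blue box match the first picture to within noise (at most 9 of 255 levels).

**What disagreed or was not checked:**
- One close command was refused for missing values, so nothing moved and I retyped it.
- The lips resisted only about 1 to 4 N until the last 2 mm, less than the 5 to 15 N described.
- The two cameras differed by 1 to 2 mm in y.
- I did not take an unobstructed top view after release. The seating check rests on the scene camera alone.

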